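# Unpile the washed tiles and dry-lay each in its mosaic tray

## Robot

A 6-joint arm with a two-finger parallel gripper is mounted at the origin on the work surface. World frame = base frame: x ahead of the robot, y to its left, z up, the work surface at z = 0. Lengths are in m, angles in rad, forces in N, time in s.
With the tool pointing down it reaches from about 0.325 to 0.75 m from the base axis. Payload 7.6 kg.
Tool frame: the origin (TCP) lies at the very end of the fingers, on their centre line; the grasp point (between the pads) lies 19 mm behind it (arm.grip_depth is the distance from the TCP to the grasp point, in m); z points along the fingers, y is the direction in which the jaws open and shut (so a half turn about z gives the same grasp; the last joint's range is limited). The gripper opens to 85 mm and grips with 20 to 120 N. Pads are 22 mm wide; open, the fingers measure 114 mm over their backs; the gripper's body (76 mm by 85 mm) begins 54 mm behind the grasp point. The pads swing forward as they close: fully open they stand 13 mm farther back than shut.
Start: joints at [-1.171, 0.052, 1.401, -0, 1.689, -0.07], TCP at [0.238, -0.468, 0.231] pointing down, gripper open.
Joint ranges: [-2.9, 2.9], [-0.91, 2.17], [0.12, 2.37], [-1.06, 4.2], [0.26, 2.73], [-2.93, 2.93]. Speed limits (rad/s): [2.57, 2.57, 3.01, 3.14, 3.14, 3.14].

## Interface

Orientations are given as a unit quaternion [w, x, y, z].
In Python, from bench import sense, capture, calibration, arm gives the robot as it stands. The module is installed in compiled form; this text tells all that it offers.
- The arm moves only by the tool send_rows, never from a script. Its argument "motion" is a list of rows, each a list of 3 entries, a list of its own where there are three numbers: the finger opening in cm, from 0 to 8.54, then the shift along the world's x, y, z in cm, then the turn about the world's z in rad. In form: [[grip, [x, y, z], twist], ...]. A call has exactly 5 rows; each row shifts and turns the pose as measured when the row begins; what a row does not reach is not made up. A row lasts 1/8 s, in which the tool goes at most 62.5 mm and 10.7 degrees, less where a joint would pass 70% of its speed; a pose out of reach is approached as far as the arm can. A call is refused whole if a number of a shift passes 6.25 or a number of a turn 0.188, either way. A call with a gripper value outside its range is refused whole. The fingers move at their own pace and stop on an object; the grip force is fixed at half the most. Time passes only in rows, so rows that do not move let the fingers close, or fill a call up. It gives the time, the measured TCP pose, the force and the opening at its end, in the units of the state.
- sense(): the state, without advancing time (a new reading comes with each control period).
- capture(name): name is "scene" or "top" or "wrist"; returns the picture (400x640x3 uint8, blue, green, red); there is no depth.
- calibration(name): a dict with "intrinsics" (3x3 intrinsics, pixels), "cam_to_world" (4x4, takes a point from camera to world coordinates). Camera axes: x right, y up, looking along -z (the intrinsics and any distortion apply to the point x, -y, -z); pixel columns grow to the right and rows downward; lengths in m; the calibration is good to about 2 mm. The wrist camera is an equidistant fisheye: a pixel r from the principal point sees the ray r / f radians off the axis. A picture is of the moment at which its call begins: read the wrist's pose just before it. calibration takes no time and is no camera call; for the wrist camera it gives the pose at the moment of the call.
- arm.sign_off(): hands the job in, once; it reports no verdict.
The state is a dict: "time_s": time; "qpos": joint angles; "joint_vel": joint speeds; "joint_efforts": joint torques, N m; "eef_pos": TCP position; "eef_rot": TCP orientation; "ft_force": force on the tool from outside, world axes, zero at the start; "wrist_torque": the same for the moment, N m; "grip_width": finger opening in m.
Only numpy, scipy, OpenCV 4.12 (cv2) and the standard library are available. Lean on these libraries where they do the work, as an engineer would, in place of code of your own. Each camera call takes 0.05 s, during which the arm holds its last target. There are 200 camera calls.

## Task

Four washed accent tiles are piled crosswise on the little drying rack: take the pile down from the top, one tile at a time, and dry-lay each in the wooden tray whose mosaic border has its colour, each in its tray before you take the next. Every tile must end glaze up, flat on the bare wood in the middle of its tray, lengthwise along it and well centred, not resting on the glued pieces. Set the tiles down rather than dropping them, let none fall onto the table, and leave the can and the jar where they stand.

Things in the scene. Friction and masses are not known exactly. Their poses are not given: they have to be found in the camera images.
- tile_blue: Loose stoneware bar tile, cobalt blue glaze on top and upper sides, buff clay below: 90 (x) x 30 (y) x 14 (z) mm, 85 g. Origin: centre of its underside; x along its length, z up through the glazed face. Starts on top of the pile, lying across the middle of the coral tile, underside 40 mm above the table.
- tile_coral: Loose stoneware bar tile, coral red-orange glaze on top and upper sides, buff clay below: 90 (x) x 30 (y) x 14 (z) mm, 85 g. Origin: centre of its underside; x along its length, z up through the glazed face. Starts in the middle of the pile, underside 26 mm above the table, lying across the green and white tiles and under the blue one.
- tile_green: Loose stoneware bar tile, emerald green glaze on top and upper sides, buff clay below: 90 (x) x 30 (y) x 14 (z) mm, 85 g. Origin: centre of its underside; x along its length, z up through the glazed face. Starts at the bottom of the pile, parallel to the white tile (68 mm between centres; sides vary), on a fixed slatted wooden rack 116 x 116 mm, 12 mm high.
- tile_white: Loose stoneware bar tile, off-white glaze on top and upper sides, buff clay below: 90 (x) x 30 (y) x 14 (z) mm, 85 g. Origin: centre of its underside; x along its length, z up through the glazed face. Starts at the bottom of the pile, parallel to the green tile (68 mm between centres; sides vary), on a fixed slatted wooden rack 116 x 116 mm, 12 mm high.
- tray_blue: Fixed oblong dark wooden tray, round ends, border of cobalt blue mosaic pieces: 206 (x) x 100 (y) mm, rim 16 mm high, 8 mm wide. Origin: centre of its underside, at table height; x along its length, z up. Its floor is 8 mm above the origin; the glued pieces stand 4 mm (gems 6 mm) above the floor and leave a bare rectangle 114 (x) x 54 (y) mm, centred on the origin.
- tray_coral: Fixed oblong dark wooden tray, round ends, border of coral red-orange mosaic pieces: 206 (x) x 100 (y) mm, rim 16 mm high, 8 mm wide. Origin: centre of its underside, at table height; x along its length, z up. Its floor is 8 mm above the origin; the glued pieces stand 4 mm (gems 6 mm) above the floor and leave a bare rectangle 114 (x) x 54 (y) mm, centred on the origin.
- tray_green: Fixed oblong dark wooden tray, round ends, border of emerald green mosaic pieces: 206 (x) x 100 (y) mm, rim 16 mm high, 8 mm wide. Origin: centre of its underside, at table height; x along its length, z up. Its floor is 8 mm above the origin; the glued pieces stand 4 mm (gems 6 mm) above the floor and leave a bare rectangle 114 (x) x 54 (y) mm, centred on the origin.
- tray_white: Fixed oblong dark wooden tray, round ends, border of off-white mosaic pieces: 206 (x) x 100 (y) mm, rim 16 mm high, 8 mm wide. Origin: centre of its underside, at table height; x along its length, z up. Its floor is 8 mm above the origin; the glued pieces stand 4 mm (gems 6 mm) above the floor and leave a bare rectangle 114 (x) x 54 (y) mm, centred on the origin.
- can: Bystander: full yellow drinks can with a cream band, 66 mm across, 122 mm high, loose, beyond the trays as seen from the robot. Origin: centre of its underside, z up.
- jar: Bystander: closed glass jar with a grey lid and paper label, 68 mm across, 75 mm high, loose, beyond the trays. Origin: centre of its underside, z up.
Mind the look-alikes: they are no part of the job. Several things have the shape of the tile_green; the one meant has the colours described above.

How it is judged:
By the outcome, as a careful person would: the job done as asked, in the order asked, and still so for the second after the job is handed in, with the robot touching nothing.
It also fails if it takes over 104 s, if anything falls off the work surface, if the arm or the gripper's body presses on something with over 40 N, if the wrist force passes 120 N, or if a joint passes its speed limit or range.

## Working session

There is one attempt and no reset: what is moved stays moved. The work goes in short steps, Python scripts to look and compute and a tool call to move; the robot and the scene stay as the last step left them, time stands still between calls to the robot, and variables do not carry over. Pictures are saved under pics/ and viewed, about 12 in all and at most 16, crops included, and the job is handed in when it is done.

Besides the shell and the picture viewer there is one more tool, called after "Emit:" as name([rows], argument=value, ...), one row to a line, values as JSON. send_rows: Moves the arm, as the interface text tells. Its arguments: {"type":"object","properties":{"motion":{"type":"array","items":{"type":"array"}}},"required":["motion"]}

```bash
mkdir -p pics; python3 - <<'E'
from bench import *
import cv2
for n in("scene","top"):
    im=capture(n);cv2.imwrite(f"pics/{n}0.png",im);c=calibration(n);print(n,c["intrinsics"],c["cam_to_world"],[k for k in c])
s=sense();print(s)
E
```

```text
scene [[404.46189914   0.         319.63739284]
 [  0.         404.46189914 201.05206726]
 [  0.           0.           1.        ]] [[-0.74823559 -0.43674424  0.49939761  0.93746605]
 [ 0.66337953 -0.50209858  0.55481945  0.46813037]
 [ 0.00843263  0.74642581  0.66541521  0.59229615]
 [ 0.          0.          0.          1.        ]] ['intrinsics', 'cam_to_world']
top [[457.54703877   0.         320.79764719]
 [  0.         457.54703877 205.81611597]
 [  0.           0.           1.        ]] [[-0.0188452   0.99036858 -0.13716751  0.35127059]
 [-0.99980253 -0.01780143  0.00883224  0.01932438]
 [ 0.00630539  0.13730687  0.99050849  1.11753715]
 [ 0.          0.          0.          1.        ]] ['intrinsics', 'cam_to_world']
{'time_s': 0.1, 'qpos': array([-1.17127190e+00,  5.27713920e-02,  1.40162063e+00, -6.00101504e-06,
        1.68863140e+00, -7.03232420e-02]), 'joint_vel': array([-0.00116539, -0.00040862, -0.00291292, -0.00107201, -0.00069395,
       -0.00029479]), 'joint_efforts': array([ 1.14032628e-03, -3.82581425e+01, -3.60986817e+01, -3.63577840e-05,
        4.74557906e-03,  2.69472082e-05]), 'eef_pos': array([ 0.23759423, -0.46785002,  0.23055921]), 'eef_rot': array([-7.05223967e-04,  9.72531906e-01,  2.32768510e-01, -1.20160884e-04]), 'ft_force': array([ 0.12058845, -0.85200065,  0.30492792]), 'wrist_torque': array([0.02080324, 0.04050726, 0.01292749]), 'grip_width': 0.08547216334535677}
```

View pics/top0.png

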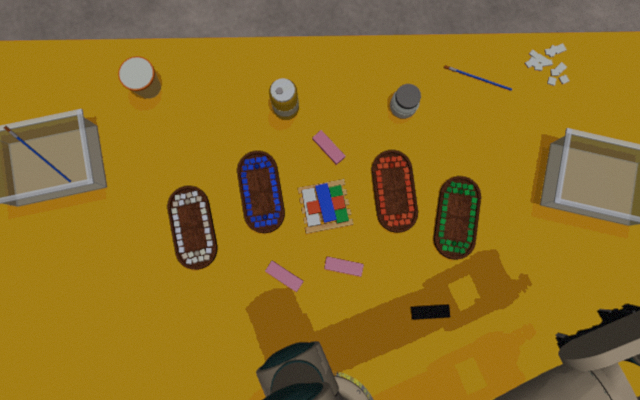

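View pics/scene0.png

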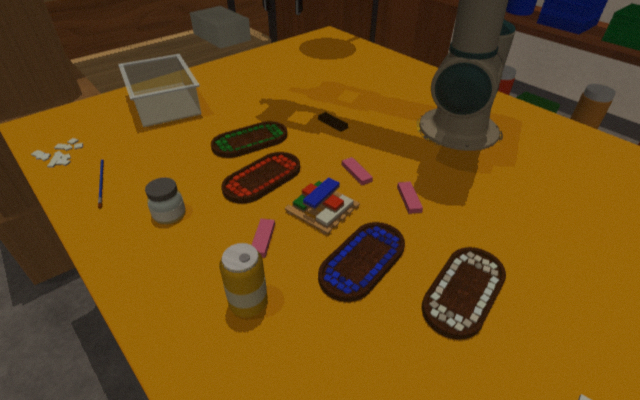

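The top view (robot at the bottom) shows the trays at: white (192,227), blue (261,192), coral (394,190), green (457,217). The pile is at (326,205), with white on the left, green on the right and blue on top. The pink bars are distractors.

```bash
cat > h.py <<'E'
import numpy as np,cv2
from bench import *
def ray(name,cal,uv):
    uv=np.atleast_2d(np.float64(uv));K=cal["intrinsics"];T=cal["cam_to_world"]
    d=np.c_[(uv[:,0]-K[0,2])/K[0,0],(uv[:,1]-K[1,2])/K[1,1]]
    if name=="wrist":
        r=np.hypot(*d.T)+1e-12
        v=np.c_[d*(np.sin(r)/r)[:,None],np.cos(r)]
    else: v=np.c_[d,np.ones(len(d))]
    v=v*[1,-1,-1]
    return T[:3,3],v@T[:3,:3].T
def onplane(name,cal,uv,z):
    o,d=ray(name,cal,uv);return o+d*((z-o[2])/d[:,2])[:,None]
def mask(im,col):
    h=cv2.cvtColor(im,cv2.COLOR_BGR2HSV)
    r={"blue":((105,120,50),(130,255,255)),"green":((50,100,30),(85,255,255)),"coral":((0,170,80),(9,255,255)),"white":((0,0,110),(180,90,255))}[col]
    m=cv2.inRange(h,*r)
    if col=="coral": m|=cv2.inRange(h,(176,170,80),(180,255,255))
    return m
def rect(P):
    """min-area rect of world xy points -> centre, long, short, yaw(long axis), in mm/deg"""
    (c,(w,h),a)=cv2.minAreaRect(np.float32(P[:,:2]*1000))
    if w<h:w,h,a=h,w,a+90
    return np.round(c,1),round(w,1),round(h,1),round((a+90)%180-90,1)
E
python3 - <<'E'
from h import *
im=cv2.imread("pics/top0.png");c=calibration("top")
R={"white":(160,178,224,276),"blue":(230,145,292,240),"coral":(365,143,425,240),"green":(428,170,488,266)}
for k,(x0,y0,x1,y1) in R.items():
    m=mask(im,k)[y0:y1,x0:x1];p=np.argwhere(m)[:,::-1]+[x0,y0]
    print("tray",k,len(p),*rect(onplane("top",c,p,.0125)))
x0,y0,x1,y1=292,172,358,238
for k,z in dict(blue=.054,coral=.040,green=.026,white=.026).items():
    m=mask(im,k)[y0:y1,x0:x1]
    n,l,st,ce=cv2.connectedComponentsWithStats(m)
    for i in range(1,n):
        if st[i,4]>25:
            p=np.argwhere(l==i)[:,::-1]+[x0,y0];print("tile",k,st[i,4],*rect(onplane("top",c,p,z)))
cv2.imwrite("pics/crop0.png",cv2.resize(im[140:280,150:500],None,fx=2.28,fy=2.28,interpolation=cv2.INTER_CUBIC))
E
```

```text
tray white 821 [458.9 323. ] 170.4 81.5 11.2
tray blue 967 [543.3 157.1] 172.6 83.5 9.0
tray coral 1120 [ 539.2 -171.9] 175.0 83.1 5.4
tray green 869 [ 471.6 -323.4] 172.3 83.2 -10.5
tile blue 466 [506.7  -1.2] 88.6 29.9 13.3
tile coral 128 [508.1 -32.1] 29.2 25.2 10.4
tile coral 132 [497.3  27.6] 29.7 26.5 12.9
tile green 116 [538.7 -26.8] 27.7 24.3 -77.6
tile green 146 [478.8 -39.4] 30.8 27.4 10.4
tile white 358 [500.8  33.7] 91.5 31.7 8.4
```

View pics/crop0.png

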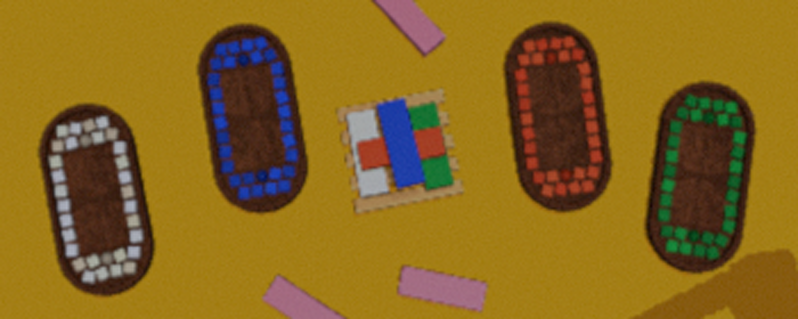

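Trays' lengthwise yaw is roughly along x, and the tiles are at about 12°. I'll move above the pile.

Emit:
send_rows([
  [6.0,[2.7,4.7,0],-0.024],
  [6.0,[2.7,4.7,0],-0.024],
  [6.0,[2.7,4.7,0],-0.024],
  [6.0,[2.7,4.7,0],-0.024],
  [6.0,[2.7,4.7,0],-0.024],
])

```text
time_s: 0.72
eef_pos: [0.3731, -0.2274, 0.2276]
eef_rot: [-0.003, 0.986, 0.169, -0.001]
ft_force: [0.2, 0.1, 0.1]
grip_width: 0.0601
```

Emit:
send_rows([
  [6.0,[2.7,4.7,0],-0.024],
  [6.0,[2.7,4.7,0],-0.024],
  [6.0,[2.7,4.7,0],-0.024],
  [6.0,[2.7,4.7,0],-0.024],
  [6.0,[2.7,4.7,0],-0.024],
])

```text
time_s: 1.35
eef_pos: [0.5105, 0.0165, 0.2262]
eef_rot: [-0.003, 0.994, 0.107, -0.001]
ft_force: [1.0, -0.7, 0.4]
grip_width: 0.06
```

```bash
cat > look.py <<'E'
from h import *
import sys
def look(tag):
    s=sense();c=calibration("wrist");im=capture("wrist");cv2.imwrite(f"pics/{tag}.png",im)
    q=s["eef_rot"];print("tcp mm",np.round(s["eef_pos"]*1000,1),"yaw",round(np.degrees(2*np.arctan2(q[2],q[1])),1),"grip",round(s["grip_width"]*1000,1),"t",s["time_s"])
    return im,c
def blobs(im,c,col,z,amin=300):
    n,l,st,ce=cv2.connectedComponentsWithStats(mask(im,col))
    for i in range(1,n):
        if st[i,4]>amin:
            p=np.argwhere(l==i)[:,::-1]; print(col,st[i,4],"px",np.round(ce[i]),*rect(onplane("wrist",c,p,z)))
E
python3 - <<'E'
from look import *
im,c=look("w1");print(c["intrinsics"],c["cam_to_world"][:3,3])
for k,z in dict(blue=.054,coral=.040,green=.026,white=.026).items(): blobs(im,c,k,z)
E
```

```text
tcp mm [510.5  16.5 226.2] yaw 12.3 grip 60.0 t 1.35
[[309.70691629   0.         321.69978804]
 [  0.         309.70691629 206.5209242 ]
 [  0.           0.           1.        ]] [0.59284739 0.03436231 0.36938624]
blue 2549 px [227.  93.] [577.7 129.7] 139.6 58.2 38.3
blue 2171 px [200. 152.] [528.5 163.5] 139.5 59.4 38.5
blue 1919 px [336. 184.] [512.4   2.2] 85.7 29.2 12.4
coral 4827 px [466. 180.] [ 547.2 -152.1] 164.9 84.1 4.9
coral 490 px [308. 185.] [502.2  31.9] 29.7 22.3 12.2
coral 443 px [363. 186.] [515.5 -27.9] 27.5 21.3 12.6
green 469 px [363. 159.] [541.8 -21.9] 26.0 25.3 10.0
green 453 px [553. 209.] [ 546.6 -319.1] 70.7 26.1 80.7
green 301 px [361. 212.] [481.6 -36. ] 22.5 21.5 9.7
green 416 px [506. 286.] [ 411.4 -293.2] 70.8 26.0 78.5
white 2427 px [13. 44.] [656.6 576.8] 200.2 103.6 18.5
white 569 px [528.  36.] [ 760.5 -196.2] 64.4 44.9 33.4
white 2677 px [104. 165.] [468.4 315.8] 170.4 83.2 11.5
white 973 px [308. 154.] [534.8  28.6] 61.2 36.6 -82.1
white 1893 px [628. 238.] [ 507.4 -585.6] 280.3 124.4 44.8
white 598 px [310. 210.] [469.2  12.7] 83.4 25.9 81.1
white 564 px [ 33. 386.] [-378.1  851.1] 415.8 129.3 -37.2
```

View pics/w1.png

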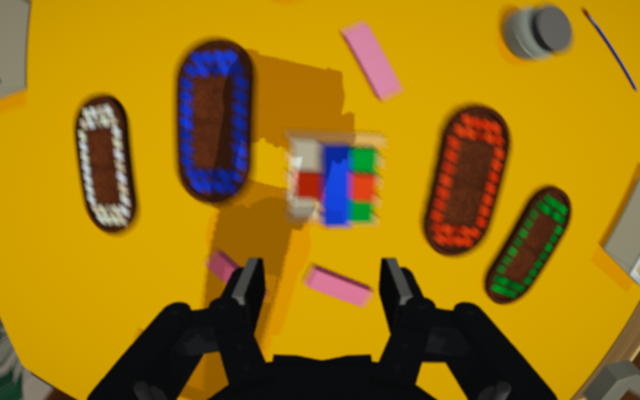

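The wrist view shows the pile at (336,184), motion-blurred because the arm was still settling. I'll move above it, go lower, let it settle and look again.

Emit:
send_rows([
  [6.0,[-0.5,-2.0,-4.5],0.015],
  [6.0,[0,0,-4.5],0],
  [6.0,[0,0,0],0],
  [6.0,[0,0,0],0],
  [6.0,[0,0,0],0],
])

```text
time_s: 2.02
eef_pos: [0.5083, 0.0033, 0.1362]
eef_rot: [-0.004, 0.993, 0.119, 0.0]
ft_force: [0.1, -0.4, -0.4]
grip_width: 0.06
```

```bash
python3 - <<'E'
from look import *
im,c=look("w2")
for k,z in dict(blue=.054,coral=.040,green=.026,white=.026).items(): blobs(im,c,k,z,800)
E
```

```text
tcp mm [508.3   3.3 136.2] yaw 13.7 grip 60.0 t 2.025
blue 1557 px [178.  50.] [612.1 144.6] 60.7 24.5 -81.7
blue 4008 px [330. 211.] [509.7  -2.1] 90.0 29.0 13.1
blue 1417 px [177. 198.] [492.6 125.7] 60.8 25.2 -81.1
coral 5581 px [495. 203.] [ 546.2 -152.5] 159.0 77.1 4.5
coral 1184 px [293. 210.] [501.4  27.2] 31.7 27.2 10.8
coral 1137 px [366. 214.] [512.4 -32.2] 31.3 27.7 10.5
green 1112 px [368. 178.] [539.5 -27.9] 29.6 28.7 11.6
white 1200 px [575.  29.] [ 759.6 -208.2] 62.5 58.0 32.6
white 1993 px [ 63. 173.] [467.1 304.7] 164.4 72.9 11.5
white 2287 px [288. 192.] [503.6  33.1] 91.0 30.1 8.8
```

View pics/w2.png

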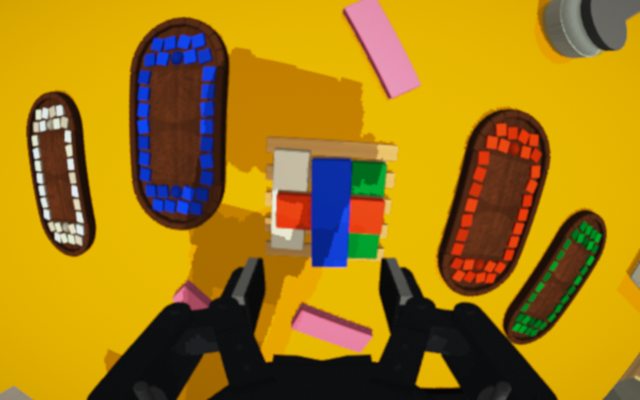

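Sharp now: the blue tile is at (330,211), giving (509.7, −2.1) at 13.1° and 90×29 mm, which matches its known size. Descending to grip it high, so the fingertips clear the glued pieces later.

Emit:
send_rows([
  [6.0,[0.14,-0.54,-3],-0.01],
  [6.0,[0,0,-3.5],0],
  [6.0,[0,0,-2.0],0],
  [6.0,[0,0,-0.3],0],
  [6.0,[0,0,0],0],
])

```text
time_s: 2.7
eef_pos: [0.5145, -0.0027, 0.0543]
eef_rot: [-0.003, 0.993, 0.114, 0.008]
ft_force: [-0.0, -0.6, 0.6]
grip_width: 0.0599
```

Emit:
send_rows([
  [6.0,[-0.48,0.05,-0.5],0],
  [6.0,[0,0,-0.3],0],
  [6.0,[0,0,-0.1],0],
  [6.0,[0,0,0],0],
  [6.0,[0,0,0],0],
])

```text
time_s: 3.32
eef_pos: [0.511, -0.0022, 0.0477]
eef_rot: [-0.002, 0.993, 0.114, 0.01]
ft_force: [1.2, -0.4, 0.4]
grip_width: 0.0602
```

Emit:
send_rows([
  [6.0,[-0.1,0,-0.3],0],
  [2.6,[0,0,0],0],
  [2.6,[0,0,0],0],
  [2.6,[0,0,0],0],
  [2.6,[0,0,0],0],
])

```text
time_s: 3.95
eef_pos: [0.5102, -0.0023, 0.0449]
eef_rot: [-0.002, 0.993, 0.114, 0.01]
ft_force: [-0.8, 1.5, 0.7]
grip_width: 0.0281
```

Emit:
send_rows([
  [2.0,[0,0,0],0],
  [2.0,[0,0,0.5],0],
  [2.0,[0,0,1.5],0],
  [2.0,[0,0,2.5],0],
  [2.0,[0,0,2.5],0],
])

```text
time_s: 4.58
eef_pos: [0.5089, -0.0022, 0.117]
eef_rot: [-0.003, 0.993, 0.114, 0.009]
ft_force: [0.3, -0.3, -1.3]
grip_width: 0.028
```

```bash
python3 - <<'E'
from look import *
im,c=look("w3")
E
```

```text
tcp mm [508.9  -2.2 117. ] yaw 13.1 grip 28.0 t 4.575
```

View pics/w3.png

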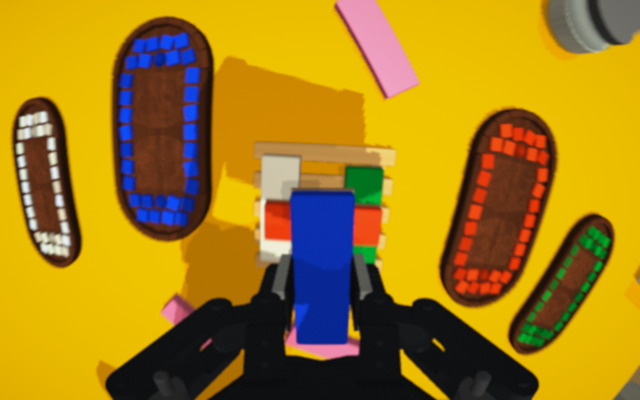

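The blue tile is held centred, lying level at (322,265). The blue tray is fully visible at (162,128), so I'll measure the trays from this same view.

```bash
cat >> look.py <<'E'
def tray(name,im,c,col,roi):
    x0,y0,x1,y1=roi;m=mask(im,col)[y0:y1,x0:x1]
    m=cv2.morphologyEx(m,cv2.MORPH_OPEN,np.ones((2,2)))
    P=onplane(name,c,np.argwhere(m)[:,::-1]+[x0,y0],.0122)
    H=cv2.convexHull(np.float32(P[:,:2]*1000));M=cv2.moments(H)
    cx,cy=M["m10"]/M["m00"],M["m01"]/M["m00"]
    a=.5*np.degrees(np.arctan2(2*M["mu11"],M["mu20"]-M["mu02"]))
    r=rect(P);print("tray",col,name,"hull c",round(cx,1),round(cy,1),"yaw",round(a,1),"| rect",*r)
E
python3 - <<'E'
from look import *
im=cv2.imread("pics/w3.png");c=calibration("wrist")
tray("wrist",im,c,"blue",(100,10,222,245));tray("wrist",im,c,"coral",(432,100,560,310))
tray("wrist",im,c,"white",(0,90,88,270))
tray("wrist",im,c,"green",(505,205,625,360))
im=cv2.imread("pics/top0.png");c=calibration("top")
for k,r in {"white":(160,178,224,276),"blue":(230,145,292,240),"coral":(365,143,425,240),"green":(428,170,488,266)}.items(): tray("top",im,c,k,r)
E
```

```text
tray blue wrist hull c 545.3 159.4 yaw 9.2 | rect [545.4 159.4] 177.7 87.0 9.2
tray coral wrist hull c 541.3 -180.3 yaw 5.3 | rect [ 540.9 -180.6] 182.3 91.0 4.9
tray white wrist hull c 458.0 328.6 yaw 11.4 | rect [457.8 328.7] 177.3 88.0 11.6
tray green wrist hull c 470.7 -339.2 yaw -11.4 | rect [ 470.9 -339.3] 178.4 86.3 -11.5
tray white top hull c 456.7 320.8 yaw 10.9 | rect [456.4 320.7] 170.3 81.5 11.0
tray blue top hull c 541.1 154.5 yaw 8.8 | rect [540.8 154.2] 172.6 82.6 9.0
tray coral top hull c 536.9 -174.2 yaw 5.2 | rect [ 536.9 -174.2] 173.3 83.1 5.3
tray green top hull c 469.1 -325.8 yaw -11.3 | rect [ 469.3 -325.7] 172.3 82.7 -11.0
```

Emit:
send_rows([
  [2.0,[0.9,4.2,0.4],-0.02],
  [2.0,[0.9,4.2,0],-0.02],
  [2.0,[0.9,4.2,0],-0.02],
  [2.0,[0.7,3.0,0],-0.01],
  [2.0,[0,0,0],0],
])

```text
time_s: 5.25
eef_pos: [0.5466, 0.158, 0.1291]
eef_rot: [-0.001, 0.997, 0.077, 0.015]
ft_force: [0.4, 0.9, -0.9]
grip_width: 0.0284
```

Emit:
send_rows([
  [2.0,[0,0,-1.0],0],
  [2.0,[0,0,-1.0],0],
  [2.0,[0,0,-0.5],0],
  [2.0,[0,0,0],0],
  [2.0,[0,0,0],0],
])

```text
time_s: 5.88
eef_pos: [0.546, 0.1548, 0.1018]
eef_rot: [-0.001, 0.997, 0.075, 0.014]
ft_force: [-0.7, -1.0, -1.1]
grip_width: 0.0279
```

```bash
python3 - <<'E'
from look import *
im,c=look("w4")
print(c["cam_to_world"].round(3)); i2=capture("top"); cv2.imwrite("pics/top4.png",i2)
E
```

```text
tcp mm [546.  154.8 101.8] yaw 8.6 grip 27.9 t 5.875
[[ 0.151  0.945  0.291  0.625]
 [-0.988  0.144  0.045  0.168]
 [ 0.001 -0.295  0.956  0.247]
 [ 0.     0.     0.     1.   ]]
```

View pics/w4.png

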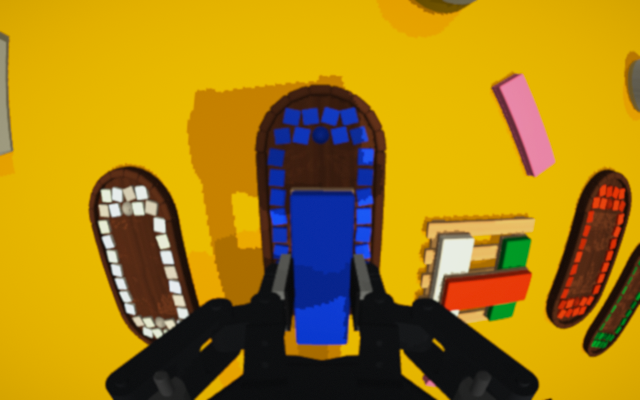

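The tile sits over the blue tray. Both are laterally centred on u≈321, with tray rim edges at 258 and 384 and tile edges at 290 and 353. I'll compute the lengthwise offset.

```bash
python3 - <<'E'
from look import *
c=calibration("wrist");t=sense()["eef_pos"]*1000
im=cv2.imread("pics/w4.png")
a=np.radians(9);ax=np.array([np.cos(a),np.sin(a)]);n=np.array([-ax[1],ax[0]])
def pr(l,uv,z):
    d=(onplane("wrist",c,uv,z)[0,:2]*1000-t[:2]);print(l,"along",round(d@ax,1),"across",round(d@n,1))
pr("tile far",(322,190),.112);pr("tile near",(322,344),.110)
pr("rim far",(321,86),.016);pr("rimL",(258,200),.016);pr("rimR",(384,200),.016)
m=mask(im,"blue");m[185:]=0
p=np.argwhere(m)[:,::-1];P=(onplane("wrist",c,p,.0122)[:,:2]*1000-t[:2]);A=P@ax;B=P@n
print("pieces far",np.percentile(A,[99.7]),"across",B.min(),B.max())
E
```

```text
tile far along 45.8 across 0.3
tile near along -46.5 across 0.7
rim far along 100.8 across 0.6
rimL along 14.1 across 50.8
rimR along 13.6 across -48.6
pieces far [84.89878942] across -39.8943390549951 42.804944602311494
```

Emit:
send_rows([
  [2.0,[-0.3,0.1,-2.0],0.005],
  [2.0,[0,0,-2.0],0],
  [2.0,[-0.1,0,-2.0],0],
  [2.0,[-0.1,0,-1.2],0],
  [2.0,[0,0,0],0],
])

```text
time_s: 6.6
eef_pos: [0.5423, 0.1564, 0.0304]
eef_rot: [-0.001, 0.997, 0.078, 0.017]
ft_force: [0.5, 0.2, -0.9]
grip_width: 0.0282
```

Emit:
send_rows([
  [2.0,[0.1,-0.08,-0.8],0],
  [2.0,[0.05,0,-0.4],0],
  [2.0,[0,0,-0.2],0],
  [2.0,[0,0,-0.1],0],
  [2.0,[0,0,0],0],
])

```text
time_s: 7.22
eef_pos: [0.5455, 0.1558, 0.0168]
eef_rot: [-0.002, 0.997, 0.078, 0.019]
ft_force: [0.5, -0.3, -1.6]
grip_width: 0.0281
```

Emit:
send_rows([
  [2.0,[-0.15,0,-0.2],0],
  [2.0,[0,0,-0.1],0],
  [2.0,[0,0,-0.1],0],
  [2.0,[0,0,0],0],
  [2.0,[0,0,0],0],
])

```text
time_s: 7.85
eef_pos: [0.5442, 0.156, 0.0135]
eef_rot: [-0.002, 0.997, 0.078, 0.019]
ft_force: [-0.3, -0.2, 1.0]
grip_width: 0.0286
```

Emit:
send_rows([
  [2.0,[0,0,-0.1],0],
  [3.6,[0,0,0],0],
  [4.0,[0,0,0],0],
  [4.0,[0,0,0.3],0],
  [4.0,[0,0,0.8],0],
])

```text
time_s: 8.48
eef_pos: [0.5439, 0.1559, 0.0233]
eef_rot: [-0.002, 0.997, 0.078, 0.019]
ft_force: [-0.1, -0.6, 0.0]
grip_width: 0.04
```

Emit:
send_rows([
  [5.0,[0,0,2.0],0],
  [6.0,[0,0,3],0],
  [6.0,[0,0,3],0],
  [6.0,[0,0,3],0],
  [6.0,[0,0,0],0],
])

```text
time_s: 9.1
eef_pos: [0.5441, 0.1559, 0.14]
eef_rot: [-0.002, 0.997, 0.078, 0.021]
ft_force: [0.4, 0.0, 0.2]
grip_width: 0.0601
```

```bash
python3 - <<'E'
from look import *
im,c=look("w5")
print(sense()["eef_rot"])
E
```

```text
tcp mm [544.1 155.9 140. ] yaw 8.9 grip 60.1 t 9.1
[-0.00165469  0.99677018  0.07799315  0.01906668]
```

View pics/w5.png

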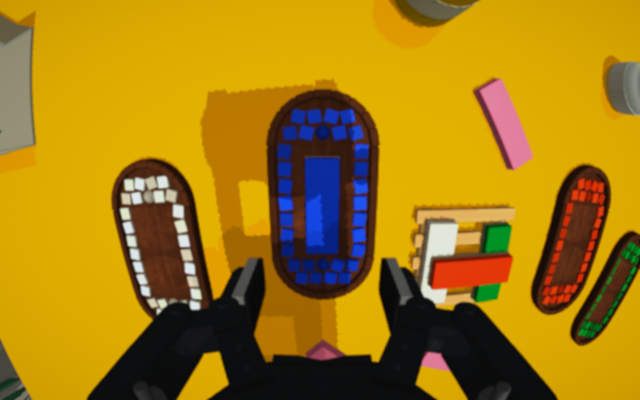

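The blue tile lies centred in its tray. I'll verify that numerically and measure the coral tile from this view and from the top view.

```bash
python3 - <<'E'
from look import *
im=cv2.imread("pics/w5.png");c=calibration("wrist")
tray("wrist",im,c,"blue",(266,90,380,300))
def blob(name,im,c,k,z,roi):
    x0,y0,x1,y1=roi;m=mask(im,k)[y0:y1,x0:x1];n,l,st,ce=cv2.connectedComponentsWithStats(m);i=1+np.argmax(st[1:,4])
    print(name,k,st[i,4],*rect(onplane(name,c,np.argwhere(l==i)[:,::-1]+[x0,y0],z)))
blob("wrist",im,c,"blue",.022,(298,150,345,257))
blob("wrist",im,c,"coral",.040,(425,245,520,295))
blob("wrist",im,c,"white",.026,(415,215,460,300))
E
```

```text
tray blue wrist hull c 543.1 154.6 yaw 9.3 | rect [542.9 154.5] 171.7 83.0 9.8
wrist blue 3358 [542.3 156.1] 90.4 30.7 8.8
wrist coral 2261 [506.3   1.3] 90.5 34.7 -80.0
wrist white 1537 [505.5  34.8] 87.6 31.2 9.1
```

Emit:
send_rows([
  [6.0,[-0.5,-2.0,0],0.18],
  [6.0,[-0.5,-2.0,0],0.18],
  [6.0,[-0.5,-2.0,0],0.18],
  [6.0,[-0.5,-2.0,0],0.18],
  [6.0,[-0.5,-2.0,0],0.18],
])

```text
time_s: 9.78
eef_pos: [0.5138, 0.0538, 0.13]
eef_rot: [-0.011, 0.856, 0.517, 0.011]
ft_force: [0.1, 0.2, 1.2]
grip_width: 0.0603
```

Emit:
send_rows([
  [6.0,[-0.4,-2.0,0],0.18],
  [6.0,[-0.4,-2.0,0],0.18],
  [6.0,[-0.4,-1.7,0],0.18],
  [6.0,[0,0,0],0.15],
  [6.0,[0,0,0],0],
])

```text
time_s: 10.4
eef_pos: [0.4971, -0.0063, 0.122]
eef_rot: [-0.018, 0.623, 0.782, 0.001]
ft_force: [0.1, 0.6, 0.3]
grip_width: 0.0599
```

```bash
cat >> look.py <<'E'
def blob(name,im,c,k,z,roi):
    x0,y0,x1,y1=roi;m=mask(im,k)[y0:y1,x0:x1];n,l,st,ce=cv2.connectedComponentsWithStats(m);i=1+np.argmax(st[1:,4])
    print(name,k,st[i,4],"px",np.round(ce[i])+[x0,y0],*rect(onplane(name,c,np.argwhere(l==i)[:,::-1]+[x0,y0],z)))
E
python3 - <<'E'
from look import *
im,c=look("w6")
blob("wrist",im,c,"coral",.040,(220,100,420,330))
print(sense()["eef_rot"].round(4))
E
```

```text
tcp mm [497.1  -6.3 122. ] yaw 102.9 grip 59.9 t 10.4
wrist coral 4011 px [334. 210.] [504.9  -1.4] 89.5 29.9 -80.0
[-0.0183  0.6233  0.7818  0.0014]
```

View pics/w6.png

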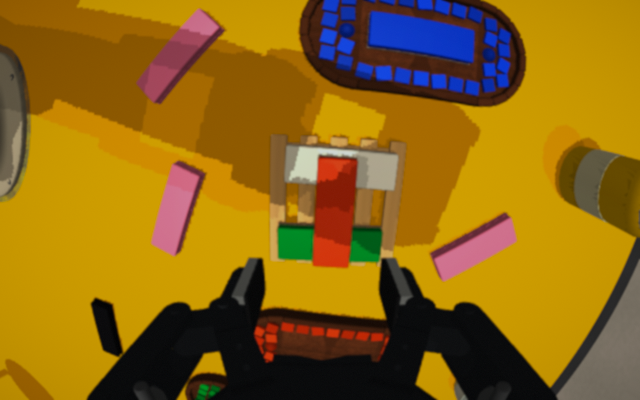

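Coral tile at (334,210): (504.9, −1.4), yaw 100°, 89.5×30 mm. The view checks out, so I'll descend on it.

Emit:
send_rows([
  [6.0,[0.8,0.5,-2.0],-0.05],
  [6.0,[0,0,-2.0],0],
  [6.0,[0,0,-2.0],0],
  [6.0,[0,0,-1.5],0],
  [6.0,[0,0,0],0],
])

```text
time_s: 11.08
eef_pos: [0.5041, 0.0001, 0.0427]
eef_rot: [-0.019, 0.648, 0.761, 0.001]
ft_force: [-0.2, -0.5, 0.1]
grip_width: 0.0603
```

Emit:
send_rows([
  [6.0,[0.05,-0.12,-0.6],0.01],
  [6.0,[0,0,-0.4],0],
  [6.0,[0,0,-0.1],0],
  [6.0,[0,0,0],0],
  [6.0,[0,0,0],0],
])

```text
time_s: 11.7
eef_pos: [0.5061, -0.0013, 0.0332]
eef_rot: [-0.018, 0.644, 0.764, 0.002]
ft_force: [-0.1, -0.6, -0.6]
grip_width: 0.06
```

Emit:
send_rows([
  [4.0,[0,0,0],0],
  [2.6,[0,0,0],0],
  [2.0,[0,0,0],0],
  [2.0,[0,0,0],0],
  [2.0,[0,0,0],0],
])

```text
time_s: 12.32
eef_pos: [0.5064, -0.0014, 0.0338]
eef_rot: [-0.017, 0.644, 0.764, 0.002]
ft_force: [0.3, 0.2, 0.3]
grip_width: 0.0283
```

Emit:
send_rows([
  [2.0,[0,0,0.5],0],
  [2.0,[0,0,1.5],0],
  [2.0,[0,0,2.5],0],
  [2.0,[0,0,3.0],0],
  [2.0,[0.2,-1.0,1.5],-0.165],
])

```text
time_s: 12.95
eef_pos: [0.5074, -0.0109, 0.1284]
eef_rot: [-0.018, 0.706, 0.708, 0.004]
ft_force: [0.4, -0.4, -1.0]
grip_width: 0.028
```

Emit:
send_rows([
  [2.0,[0.4,-2.1,0.2],-0.165],
  [2.0,[0.4,-2.1,0.2],-0.165],
  [2.0,[0.4,-2.1,0.2],-0.165],
  [2.0,[0.4,-2.1,0.2],-0.165],
  [2.0,[0.4,-2.1,0.2],-0.165],
])

```text
time_s: 13.58
eef_pos: [0.5294, -0.1186, 0.1469]
eef_rot: [-0.011, 0.935, 0.353, 0.013]
ft_force: [0.1, -0.2, -1.9]
grip_width: 0.0279
```

Emit:
send_rows([
  [2.0,[0.4,-2.1,0],-0.165],
  [2.0,[0.4,-2.1,0],-0.165],
  [2.0,[0.3,-1.7,0],-0.165],
  [2.0,[0,0,0],-0.165],
  [2.0,[0,0,0],0],
])

```text
time_s: 14.2
eef_pos: [0.5411, -0.1815, 0.1528]
eef_rot: [-0.004, 1.0, 0.019, 0.018]
ft_force: [0.2, 0.1, -0.8]
grip_width: 0.0281
```

Emit:
send_rows([
  [2.0,[-0.3,0.55,-1.5],0.05],
  [2.0,[0,0,-2.0],0],
  [2.0,[0,0,-1.0],0],
  [2.0,[0,0,0],0],
  [2.0,[0,0,0],0],
])

```text
time_s: 14.82
eef_pos: [0.5389, -0.1756, 0.1106]
eef_rot: [-0.004, 0.998, 0.052, 0.02]
ft_force: [0.2, 0.4, -0.9]
grip_width: 0.0275
```

```bash
python3 - <<'E'
from look import *
im,c=look("w7")
print(sense()["eef_rot"].round(4))
E
```

```text
tcp mm [ 538.9 -175.6  110.6] yaw 6.0 grip 27.5 t 14.825
[-0.004   0.9984  0.0524  0.0203]
```

View pics/w7.png

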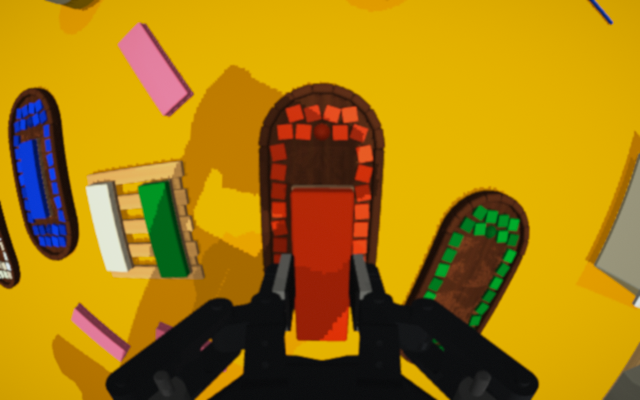

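Coral tile over its tray: rim edges at u=261 and 383 (v=200), rim far end at (322,84), tile far edge at v≈186 and near edge at v≈340.

```bash
cat >> look.py <<'E'
def offs(fn,yaw,zt):
    """row/column scans: tray rim (z16) and held tile (top zt) relative to tcp along/across the tray axis"""
    c=calibration("wrist");t=sense()["eef_pos"]*1000;im=cv2.imread(fn)
    h=cv2.cvtColor(im,cv2.COLOR_BGR2HSV);tab=cv2.inRange(h,(15,150,120),(32,255,255))
    a=np.radians(yaw);ax=np.array([np.cos(a),np.sin(a)]);n=np.array([-ax[1],ax[0]])
    def pr(l,uv,z):
        d=onplane("wrist",c,uv,z)[0,:2]*1000-t[:2];print(l,uv,"along",round(d@ax,1),"across",round(d@n,1));return d
    for v in(150,175,200,225):
        L=321
        while not tab[v,L]:L-=1
        R=321
        while not tab[v,R]:R+=1
        l=pr("rimL",(L,v),.016);r=pr("rimR",(R,v),.016);print("   mid across",round((l+r)@n/2,1))
    V=150
    while not tab[V,321]:V-=1
    pr("rim far",(321,V),.016)
    return pr
E
python3 - <<'E'
from look import *
p=offs("pics/w7.png",5.2,.117)
p("far",(322,186),.118);p("near",(320,340),.115)
E
```

```text
rimL (258, 150) along 52.5 across 52.4
rimR (383, 150) along 54.1 across -46.3
   mid across 3.1
rimL (258, 175) along 32.3 across 52.9
rimR (383, 175) along 33.9 across -47.3
   mid across 2.8
rimL (260, 200) along 11.5 across 52.0
rimR (381, 200) along 13.2 across -47.0
   mid across 2.5
rimL (261, 225) along -10.3 across 52.1
rimR (379, 225) along -8.5 across -46.9
   mid across 2.6
rim far (321, 83) along 105.1 across 3.4
far (322, 186) along 46.8 across 1.3
near (320, 340) along -46.3 across 1.0
```

Emit:
send_rows([
  [2.0,[0.15,0.15,-2.0],-0.01],
  [2.0,[0,0,-2.0],0],
  [2.0,[0,0,-2.0],0],
  [2.0,[0,0,-1.2],0],
  [2.0,[0,0,0],0],
])

```text
time_s: 15.5
eef_pos: [0.5427, -0.175, 0.041]
eef_rot: [-0.002, 0.999, 0.048, 0.024]
ft_force: [0.3, -0.1, -0.3]
grip_width: 0.0276
```

Emit:
send_rows([
  [2.0,[-0.2,0.1,-1.0],0],
  [2.0,[-0.1,0,-0.6],0],
  [2.0,[0,0,-0.3],0],
  [2.0,[0,0,-0.2],0],
  [2.0,[0,0,0],0],
])

```text
time_s: 16.12
eef_pos: [0.5407, -0.1744, 0.0209]
eef_rot: [-0.002, 0.999, 0.048, 0.025]
ft_force: [-0.3, 0.1, -1.4]
grip_width: 0.0278
```

Emit:
send_rows([
  [2.0,[0,0.04,-0.2],0],
  [2.0,[0,0,-0.1],0],
  [2.0,[0,0,-0.1],0],
  [2.0,[0,0,-0.1],0],
  [2.0,[0,0,0],0],
])

```text
time_s: 16.75
eef_pos: [0.5412, -0.1741, 0.0165]
eef_rot: [-0.001, 0.999, 0.048, 0.026]
ft_force: [-0.6, 0.4, 0.3]
grip_width: 0.0277
```

Emit:
send_rows([
  [2.0,[-0.05,0,-0.1],0],
  [2.0,[0,0,-0.1],0],
  [3.6,[0,0,0],0],
  [4.0,[0,0,0],0],
  [4.0,[0,0,0.3],0],
])

```text
time_s: 17.38
eef_pos: [0.541, -0.1742, 0.0185]
eef_rot: [-0.001, 0.998, 0.048, 0.026]
ft_force: [-0.2, -0.1, 1.0]
grip_width: 0.04
```

Emit:
send_rows([
  [4.0,[0,0,1.0],0],
  [5.0,[0,0,3],0],
  [6.0,[0,0,3],0],
  [6.0,[-0.2,0,3],0],
  [6.0,[0,0,0],0],
])

```text
time_s: 18.0
eef_pos: [0.539, -0.1743, 0.1243]
eef_rot: [-0.001, 0.998, 0.048, 0.027]
ft_force: [-0.9, -0.8, 0.6]
grip_width: 0.0602
```

```bash
python3 - <<'E'
from look import *
im,c=look("w8");print(sense()["eef_rot"].round(4))
tray("wrist",im,c,"coral",(255,80,390,310))
blob("wrist",im,c,"coral",.022,(296,150,347,265))
blob("wrist",im,c,"green",.026,(60,150,250,310))
t=capture("top");cv2.imwrite("pics/top8.png",t);c=calibration("top")
blob("top",t,c,"green",.026,(292,172,358,238));blob("top",t,c,"white",.026,(292,172,325,238))
E
```

```text
tcp mm [ 539.  -174.3  124.3] yaw 5.5 grip 60.2 t 18.0
[-0.0014  0.9985  0.0482  0.0257]
tray coral wrist hull c 541.0 -174.5 yaw 3.8 | rect [ 539.9 -173.5] 175.4 86.1 3.2
wrist coral 3930 px [322. 209.] [ 540.4 -173.7] 92.3 32.9 5.2
wrist green 2653 px [171. 227.] [510.1 -36.5] 88.8 32.5 11.3
top green 429 px [338. 204.] [507.1 -33. ] 88.6 28.6 11.2
top white 491 px [311. 207.] [500.8  33.7] 91.5 31.6 8.5
```

View pics/w8.png

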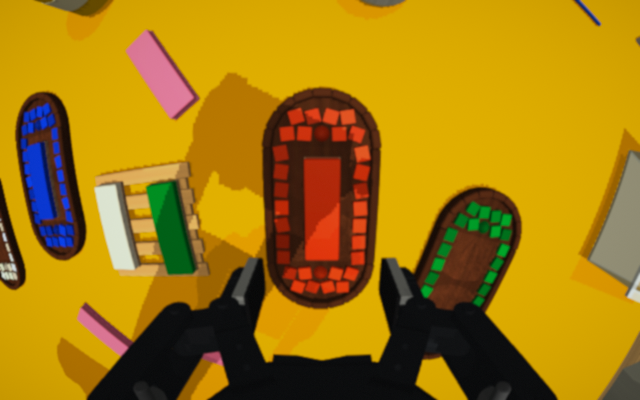

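The coral tile is centred in its tray (offset under 1 mm). Next is green.

Emit:
send_rows([
  [6.0,[-0.8,3.6,0],0.03],
  [6.0,[-0.8,3.6,0],0.03],
  [6.0,[-0.8,3.6,0],0.03],
  [6.0,[-0.5,2.8,-0.5],0.01],
  [6.0,[0,0,0],0],
])

```text
time_s: 18.73
eef_pos: [0.5035, -0.0335, 0.1074]
eef_rot: [-0.005, 0.995, 0.099, 0.018]
ft_force: [-0.3, -0.2, -1.5]
grip_width: 0.0598
```

Emit:
send_rows([
  [6.0,[0,0,0],0],
  [6.0,[0,0,0],0],
  [6.0,[0,0,0],0],
  [6.0,[0,0,0],0],
  [6.0,[0,0,0],0],
])

```text
time_s: 19.35
eef_pos: [0.5035, -0.0361, 0.1062]
eef_rot: [-0.005, 0.995, 0.097, 0.017]
ft_force: [0.6, -0.4, -0.2]
grip_width: 0.0604
```

```bash
python3 - <<'E'
from look import *
im,c=look("w9");print(sense()["eef_rot"].round(4))
blob("wrist",im,c,"green",.026,(270,130,370,320))
blob("wrist",im,c,"white",.026,(180,130,305,320))
E
```

```text
tcp mm [503.5 -36.1 106.2] yaw 11.2 grip 60.4 t 19.35
[-0.0051  0.9951  0.0973  0.017 ]
wrist green 4081 px [322. 207.] [509.8 -34. ] 88.6 28.8 11.4
wrist white 4106 px [238. 200.] [502.8  32.1] 91.0 31.5 8.6
```

Emit:
send_rows([
  [6.0,[0.3,0.2,-2.0],0],
  [6.0,[0,0,-2.0],0],
  [6.0,[0,0,-2.0],0],
  [6.0,[0,0,-1.2],0],
  [6.0,[0,0,0],0],
])

```text
time_s: 20.02
eef_pos: [0.5073, -0.0342, 0.0334]
eef_rot: [-0.005, 0.995, 0.097, 0.018]
ft_force: [-0.3, 1.1, -0.0]
grip_width: 0.0604
```

Emit:
send_rows([
  [6.0,[0.15,0,-0.7],0],
  [6.0,[0,0,-0.4],0],
  [6.0,[0,0,-0.2],0],
  [6.0,[0,0,-0.1],0],
  [6.0,[0,0,0],0],
])

```text
time_s: 20.65
eef_pos: [0.5103, -0.0345, 0.0206]
eef_rot: [-0.004, 0.995, 0.097, 0.02]
ft_force: [0.8, 0.3, 0.6]
grip_width: 0.0598
```

Emit:
send_rows([
  [4.0,[0,0,0],0],
  [2.6,[0,0,0],0],
  [2.0,[0,0,0],0],
  [2.0,[0,0,0],0],
  [2.0,[0,0,0],0],
])

```text
time_s: 21.28
eef_pos: [0.5106, -0.0345, 0.0213]
eef_rot: [-0.004, 0.995, 0.097, 0.02]
ft_force: [-0.6, -0.1, 0.4]
grip_width: 0.0278
```

TCP ended 3 mm higher than planned. I'll regrip lower for a surer hold.

Emit:
send_rows([
  [4.0,[0,0,0],0],
  [4.0,[-0.05,0,-0.2],0],
  [4.0,[0,0,-0.2],0],
  [4.0,[0,0,0],0],
  [2.0,[0,0,0],0],
])

```text
time_s: 21.9
eef_pos: [0.5102, -0.0345, 0.0173]
eef_rot: [-0.004, 0.995, 0.097, 0.021]
ft_force: [0.4, 0.1, -1.0]
grip_width: 0.0283
```

Emit:
send_rows([
  [2.0,[0,0,0],0],
  [2.0,[0,0,0],0],
  [2.0,[0,0,0.5],0],
  [2.0,[0,0,2],0],
  [2.0,[0,0,3],0],
])

```text
time_s: 22.52
eef_pos: [0.508, -0.0342, 0.0711]
eef_rot: [-0.005, 0.995, 0.097, 0.017]
ft_force: [-0.3, -0.4, -1.0]
grip_width: 0.028
```

Emit:
send_rows([
  [2.0,[0,0,3.0],0],
  [2.0,[-0.4,-3.0,2.0],-0.045],
  [2.0,[-0.5,-4.2,0],-0.05],
  [2.0,[-0.5,-4.2,0],-0.05],
  [2.0,[-0.5,-4.2,0],-0.05],
])

```text
time_s: 23.15
eef_pos: [0.4899, -0.1923, 0.1277]
eef_rot: [-0.002, 1.0, -0.0, 0.021]
ft_force: [1.2, 0.3, -0.9]
grip_width: 0.0282
```

Emit:
send_rows([
  [2.0,[-0.5,-4.2,0],-0.05],
  [2.0,[-0.5,-4.2,0],-0.05],
  [2.0,[-0.5,-3.2,0],-0.05],
  [2.0,[-0.2,-1.0,-0.5],-0.05],
  [2.0,[0,0,0],0],
])

```text
time_s: 23.78
eef_pos: [0.471, -0.3241, 0.1231]
eef_rot: [0.0, 0.994, -0.105, 0.022]
ft_force: [-0.8, 0.4, -0.4]
grip_width: 0.028
```

Emit:
send_rows([
  [2.0,[0,0,-1.0],0.01],
  [2.0,[0,0,-1.0],0],
  [2.0,[0,0,0],0],
  [2.0,[0,0,0],0],
  [2.0,[0,0,0],0],
])

```text
time_s: 24.4
eef_pos: [0.472, -0.3207, 0.1016]
eef_rot: [-0.001, 0.995, -0.097, 0.021]
ft_force: [-0.8, -0.6, 0.2]
grip_width: 0.0281
```

```bash
python3 - <<'E'
from look import *
im,c=look("w10");print(sense()["eef_rot"].round(4))
p=offs("pics/w10.png",-11.2,.11)
x0,y0,x1,y1=288,160,356,350
n,l,st,ce=cv2.connectedComponentsWithStats(mask(im,"green")[y0:y1,x0:x1]);print(st[1:,:].tolist())
E
```

```text
tcp mm [ 472.  -320.7  101.6] yaw -11.2 grip 28.1 t 24.4
[-6.00e-04  9.95e-01 -9.74e-02  2.14e-02]
rimL (261, 150) along 54.0 across 47.6
rimR (391, 150) along 54.4 across -51.4
   mid across -1.9
rimL (262, 175) along 34.5 across 47.5
rimR (390, 175) along 34.9 across -51.4
   mid across -2.0
rimL (263, 200) along 14.5 across 47.6
rimR (389, 200) along 14.9 across -51.7
   mid across -2.1
rimL (265, 225) along -6.4 across 47.1
rimR (388, 225) along -6.1 across -52.3
   mid across -2.6
rim far (321, 83) along 104.0 across 2.0
[[0, 0, 2, 4, 8], [0, 8, 3, 17, 38], [0, 27, 66, 157, 9156]]
```

View pics/w10.png

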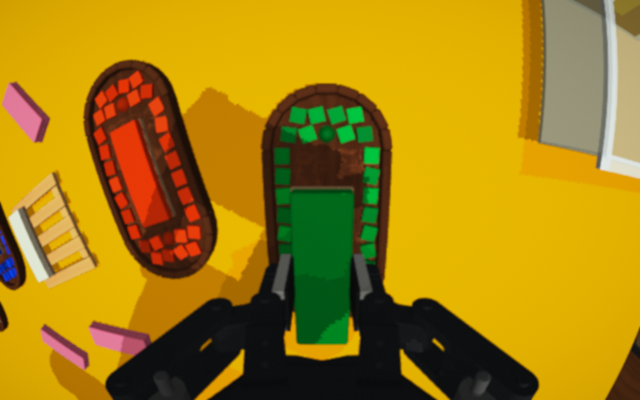

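Green over its tray: it needs about 2.7 mm sideways (rim mid at u≈326, tile mid at u≈322). Lowering.

Emit:
send_rows([
  [2.0,[0,-0.27,-2.0],0],
  [2.0,[0,0,-2.0],0],
  [2.0,[0,0,-2.0],0],
  [2.0,[-0.1,0,-0.8],0],
  [2.0,[0,0,0],0],
])

```text
time_s: 25.08
eef_pos: [0.4721, -0.3246, 0.0344]
eef_rot: [0.001, 0.995, -0.097, 0.023]
ft_force: [0.1, 0.1, -0.7]
grip_width: 0.0283
```

Emit:
send_rows([
  [2.0,[0,0.1,-0.8],0],
  [2.0,[0,0,-0.5],0],
  [2.0,[0,0,-0.2],0],
  [2.0,[0,0,-0.1],0],
  [2.0,[0,0,0],0],
])

```text
time_s: 25.7
eef_pos: [0.4731, -0.3243, 0.0197]
eef_rot: [0.002, 0.995, -0.097, 0.025]
ft_force: [0.7, 0.3, -0.5]
grip_width: 0.0285
```

Emit:
send_rows([
  [2.0,[-0.08,0.08,-0.2],0],
  [2.0,[0,0,-0.2],0],
  [2.0,[0,0,-0.1],0],
  [2.0,[0,0,-0.1],0],
  [2.0,[0,0,0],0],
])

```text
time_s: 26.32
eef_pos: [0.4724, -0.3236, 0.0136]
eef_rot: [0.002, 0.995, -0.097, 0.025]
ft_force: [0.8, 0.5, 0.1]
grip_width: 0.0285
```

Emit:
send_rows([
  [2.0,[0,0,-0.1],0],
  [3.6,[0,0,0],0],
  [4.0,[0,0,0],0],
  [4.0,[0,0,0.3],0],
  [4.0,[0,0,1.0],0],
])

```text
time_s: 26.95
eef_pos: [0.4723, -0.3235, 0.0262]
eef_rot: [0.002, 0.995, -0.097, 0.025]
ft_force: [0.1, -0.3, -0.3]
grip_width: 0.0401
```

Emit:
send_rows([
  [5.0,[0,0,3.0],0],
  [6.0,[0,0,3],0],
  [6.0,[0,0,3],0],
  [6.0,[0,0,0.5],0],
  [6.0,[0,0,0],0],
])

```text
time_s: 27.58
eef_pos: [0.4724, -0.3235, 0.1266]
eef_rot: [0.002, 0.995, -0.097, 0.026]
ft_force: [0.1, -1.0, -0.4]
grip_width: 0.0606
```

```bash
python3 - <<'E'
from look import *
im,c=look("w11");print(sense()["eef_rot"].round(4))
tray("wrist",im,c,"green",(255,80,395,320))
blob("wrist",im,c,"green",.022,(296,150,351,265))
E
```

```text
tcp mm [ 472.4 -323.5  126.6] yaw -11.2 grip 60.6 t 27.575
[ 0.0024  0.9949 -0.0974  0.0259]
tray green wrist hull c 471.6 -324.4 yaw -10.7 | rect [ 471.7 -324.4] 172.1 83.4 -10.8
wrist green 3563 px [322. 209.] [ 472.1 -322.7] 89.6 30.1 -11.0
```

View pics/w11.png

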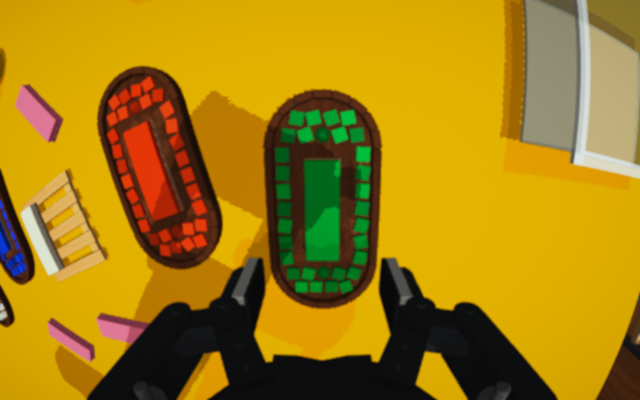

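The green tile is centred. Next is white.

Emit:
send_rows([
  [6.0,[0.4,4.2,0],0.041],
  [6.0,[0.4,4.2,0],0.041],
  [6.0,[0.4,4.2,0],0.041],
  [6.0,[0.4,4.2,0],0.041],
  [6.0,[0.4,4.2,0],0.041],
])

```text
time_s: 28.25
eef_pos: [0.4887, -0.1085, 0.1182]
eef_rot: [-0.003, 1.0, 0.005, 0.02]
ft_force: [-0.0, 1.2, 0.2]
grip_width: 0.0601
```

Emit:
send_rows([
  [6.0,[0.4,4.2,0],0.041],
  [6.0,[0.3,4.2,0],0.041],
  [6.0,[0.3,3.2,0],0.041],
  [6.0,[0,1.0,-1.0],0.03],
  [6.0,[0,0,0],0],
])

```text
time_s: 28.88
eef_pos: [0.495, 0.0238, 0.1003]
eef_rot: [-0.005, 0.996, 0.086, 0.014]
ft_force: [0.1, -0.1, -0.5]
grip_width: 0.0602
```

Emit:
send_rows([
  [6.0,[0,0,0],0],
  [6.0,[0,0,0],0],
  [6.0,[0,0,0],0],
  [6.0,[0,0,0],0],
  [6.0,[0,0,0],0],
])

```text
time_s: 29.5
eef_pos: [0.4951, 0.0207, 0.1002]
eef_rot: [-0.005, 0.996, 0.084, 0.014]
ft_force: [0.1, -0.3, -0.4]
grip_width: 0.06
```

```bash
python3 - <<'E'
from look import *
im,c=look("w12");print(sense()["eef_rot"].round(4))
blob("wrist",im,c,"white",.026,(270,110,380,330))
E
```

```text
tcp mm [495.1  20.7 100.2] yaw 9.6 grip 60.0 t 29.5
[-0.0046  0.9964  0.0838  0.0141]
wrist white 4530 px [309. 205.] [503.1  33.1] 90.9 30.0 8.8
```

View pics/w12.png

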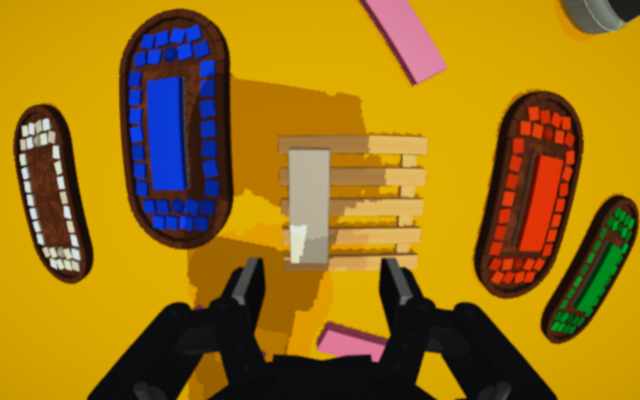

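White tile at (309,205): (503.1, 33.1), yaw 8.8°, 91×30 mm. Descending.

Emit:
send_rows([
  [6.0,[0.5,1.2,-2.0],-0.01],
  [6.0,[0,0,-2.0],0],
  [6.0,[0,0,-2.0],0],
  [6.0,[0,0,-0.8],0],
  [6.0,[0,0,0],0],
])

```text
time_s: 30.18
eef_pos: [0.501, 0.0332, 0.0317]
eef_rot: [-0.004, 0.997, 0.079, 0.016]
ft_force: [0.1, -0.1, -0.1]
grip_width: 0.0601
```

Emit:
send_rows([
  [6.0,[0.1,0,-0.7],0],
  [6.0,[0,0,-0.4],0],
  [6.0,[0,0,-0.2],0],
  [6.0,[0,0,-0.2],0],
  [6.0,[0,0,0],0],
])

```text
time_s: 30.8
eef_pos: [0.5034, 0.0331, 0.0177]
eef_rot: [-0.004, 0.997, 0.079, 0.017]
ft_force: [-0.4, -1.2, 0.1]
grip_width: 0.0597
```

Emit:
send_rows([
  [4.0,[0,0,0],0],
  [2.6,[0,0,0],0],
  [2.0,[0,0,0],0],
  [2.0,[0,0,0],0],
  [2.0,[0,0,0],0],
])

```text
time_s: 31.42
eef_pos: [0.5036, 0.0331, 0.0183]
eef_rot: [-0.004, 0.997, 0.079, 0.018]
ft_force: [-0.4, -0.9, 0.3]
grip_width: 0.028
```

Emit:
send_rows([
  [2.0,[0,0,0.5],0],
  [2.0,[0,0,2],0],
  [2.0,[0,0,3.0],0],
  [2.0,[0,0,3.0],0],
  [2.0,[-0.4,2.5,2.0],0],
])

```text
time_s: 32.05
eef_pos: [0.4978, 0.0575, 0.125]
eef_rot: [-0.004, 0.997, 0.077, 0.015]
ft_force: [0.7, 1.2, -0.8]
grip_width: 0.0279
```

Emit:
send_rows([
  [2.0,[-0.7,4.2,0],0.006],
  [2.0,[-0.7,4.2,0],0.006],
  [2.0,[-0.7,4.2,0],0.006],
  [2.0,[-0.7,4.2,0],0.006],
  [2.0,[-0.7,4.2,0],0.006],
])

```text
time_s: 32.67
eef_pos: [0.4626, 0.2726, 0.1294]
eef_rot: [-0.005, 0.996, 0.091, 0.018]
ft_force: [0.6, 1.0, -1.7]
grip_width: 0.0279
```

Emit:
send_rows([
  [2.0,[-0.5,3.4,0],0.006],
  [2.0,[-0.2,1.0,0],0.006],
  [2.0,[0,0,-1],0],
  [2.0,[0,0,0],0],
  [2.0,[0,0,0],0],
])

```text
time_s: 33.3
eef_pos: [0.4547, 0.3178, 0.1186]
eef_rot: [-0.004, 0.995, 0.098, 0.018]
ft_force: [0.2, -0.5, -1.8]
grip_width: 0.0282
```

Emit:
send_rows([
  [2.0,[0.2,0.3,-1.0],0],
  [2.0,[0,0,-0.5],0],
  [2.0,[0,0,0],0],
  [2.0,[0,0,0],0],
  [2.0,[0,0,0],0],
])

```text
time_s: 33.92
eef_pos: [0.4574, 0.3198, 0.1026]
eef_rot: [-0.004, 0.995, 0.097, 0.018]
ft_force: [0.2, 0.4, -0.8]
grip_width: 0.0279
```

```bash
python3 - <<'E'
from look import *
im,c=look("w13");print(sense()["eef_rot"].round(4))
p=offs("pics/w13.png",11.3,.11)
p("far",(322,187),.11);p("near",(322,343),.11)
E
```

```text
tcp mm [457.4 319.8 102.6] yaw 11.1 grip 27.9 t 33.925
[-0.0042  0.9951  0.097   0.018 ]
rimL (255, 150) along 54.0 across 51.9
rimR (385, 150) along 53.8 across -47.3
   mid across 2.3
rimL (256, 175) along 34.4 across 52.0
rimR (385, 175) along 34.3 across -48.1
   mid across 1.9
rimL (258, 200) along 14.3 across 51.5
rimR (384, 200) along 14.2 across -48.3
   mid across 1.6
rimL (259, 225) along -6.8 across 52.0
rimR (383, 225) along -6.8 across -48.7
   mid across 1.6
rim far (321, 79) along 106.9 across 1.3
far (322, 187) along 46.4 across 0.4
near (322, 343) along -46.2 across 0.5
```

View pics/w13.png

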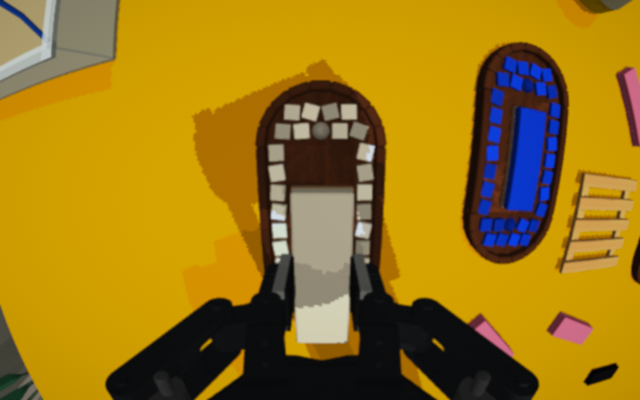

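White over its tray: it needs +2 mm along and +1.3 mm across. Lowering.

Emit:
send_rows([
  [2.0,[0.1,0.17,-2.0],0],
  [2.0,[0,0,-2.0],0],
  [2.0,[0,0,-2.0],0],
  [2.0,[0,0,-1.0],0],
  [2.0,[0,0,0],0],
])

```text
time_s: 34.6
eef_pos: [0.4593, 0.3223, 0.0328]
eef_rot: [-0.005, 0.995, 0.097, 0.02]
ft_force: [-0.4, -0.4, -0.6]
grip_width: 0.0278
```

Emit:
send_rows([
  [2.0,[-0.05,-0.1,-0.8],0],
  [2.0,[-0.05,0,-0.4],0],
  [2.0,[0,0,-0.2],0],
  [2.0,[0,0,-0.1],0],
  [2.0,[0,0,0],0],
])

```text
time_s: 35.22
eef_pos: [0.4594, 0.3219, 0.0192]
eef_rot: [-0.006, 0.995, 0.097, 0.021]
ft_force: [0.3, -0.0, -0.7]
grip_width: 0.0281
```

Emit:
send_rows([
  [2.0,[-0.03,-0.04,-0.2],0],
  [2.0,[0,0,-0.2],0],
  [2.0,[0,0,-0.1],0],
  [2.0,[0,0,0],0],
  [2.0,[0,0,0],0],
])

```text
time_s: 35.85
eef_pos: [0.4593, 0.3217, 0.0145]
eef_rot: [-0.006, 0.995, 0.097, 0.022]
ft_force: [-0.3, -0.5, 0.4]
grip_width: 0.0278
```

Emit:
send_rows([
  [2.0,[0,0,-0.1],0],
  [3.6,[0,0,0],0],
  [4.0,[0,0,0],0],
  [4.0,[0,0,0.3],0],
  [4.0,[0,0,1.0],0],
])

```text
time_s: 36.48
eef_pos: [0.4592, 0.3216, 0.0271]
eef_rot: [-0.006, 0.995, 0.097, 0.021]
ft_force: [0.6, -0.2, -0.1]
grip_width: 0.0402
```

Emit:
send_rows([
  [5.0,[0,0,3.0],0],
  [6.0,[0,0,3],0],
  [6.0,[0,0,3],0],
  [6.0,[0,0,2],0],
  [6.0,[0,0,0],0],
])

```text
time_s: 37.1
eef_pos: [0.4596, 0.3218, 0.1448]
eef_rot: [-0.007, 0.995, 0.097, 0.024]
ft_force: [0.4, -0.2, -0.7]
grip_width: 0.0597
```

```bash
python3 - <<'E'
from look import *
im,c=look("w14");t=capture("top");cv2.imwrite("pics/top14.png",t)
tray("wrist",im,c,"white",(255,80,395,310))
blob("wrist",im,c,"white",.022,(298,150,347,260))
cv2.imwrite("pics/fin.png",np.vstack([im[70:320,100:500],cv2.resize(t[60:290,120:500],(400,242))]))
E
```

```text
tcp mm [459.6 321.8 144.8] yaw 11.2 grip 59.7 t 37.1
tray white wrist hull c 459.8 320.8 yaw 11.5 | rect [459.5 320.8] 170.9 82.7 11.6
wrist white 3147 px [323. 204.] [459.5 322.3] 89.2 31.2 11.4
```

View pics/fin.png

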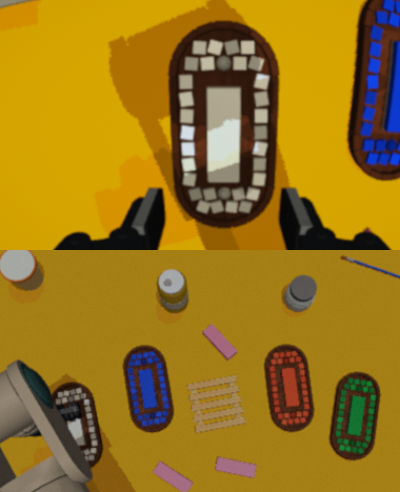

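All four tiles lie in their own trays, centred. The rack is empty, the can and jar haven't moved, and the arm is clear. Handing in.

```bash
python3 -c "
from bench import arm
print(arm.sign_off())"
```

```text
the job is handed in; nothing more can be done
None
```

I took the pile down from the top (blue, coral, green, white). Each tile went into the tray of its own colour before I picked up the next. The job is handed in, at about 37 s of the 104 s allowed.

- **Centring:** the wrist camera put each tile within about 2 mm of its tray's centre.
- **Yaw:** blue, green and white lie within about 1° of their tray's long axis. For coral the close view read 5.2° for the tile against 3.2–3.8° for the tray. Earlier views had put that tray at 4.9–5.3°, so I trusted those.
- **Final look:** the last pictures show every tile glaze up on bare wood, the rack empty, the can and jar still standing where they were, and the gripper clear.
- **Checks that disagreed:**
  - The top and wrist cameras differed by 2–5 mm at close range and up to 14 mm on distant trays, so I corrected each placing from a close wrist view.
  - The tool gradually tilted by up to about 3°. The tiles still look flat, but I judged that from the pictures only.
- **Regrip:** my first grip on the green tile was too high, so I let go while it was still on the rack and gripped it again lower.

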